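Slide the water-test chart out over the step's edge

ROBOT

A 7-joint arm with a two-finger parallel gripper is mounted at the origin on the work surface. World frame = base frame: x ahead of the robot, y to its left, z up, the work surface at z = 0. Lengths are in m, angles in rad, forces in N, time in s.
With the tool pointing down it reaches from about 0.375 to 0.925 m from the base axis. Payload 3.1 kg.
Tool frame: the origin (TCP) lies on the centre line of the jaws, within the pads' length; the fingertips stand 14 mm ahead of it and the grasp point (between the pads) lies 5 mm behind it; z points along the fingers, x is the direction in which the jaws open and shut, and the axes are right-handed (so a half turn about z gives the same grasp; the last joint's range is limited). The gripper opens to 85 mm and grips with 20 to 120 N. Pads are 22 mm wide; open, the fingers measure 114 mm over their backs; the gripper's body (76 mm by 85 mm) begins 54 mm behind the grasp point. The pads swing forward as they close: fully open they stand 13 mm farther back than shut.
Start: joints at [-1.382, 0.383, 0.044, 1.598, -0.018, 1.161, -0.05], TCP at [0.184, 0.623, 0.245] pointing down, gripper open.
Joint ranges: [-2.61, 2.61], [-0.41, 2.15], [-1.48, 1.57], [0, 2.5], [-1.57, 4.71], [0.05, 1.97], [-2.85, 2.85]. Speed limits (rad/s): [2.79, 2.79, 3.14, 3.14, 3.14, 3.14, 3.14].

INTERFACE

Orientations are given as a rotation vector (axis times angle).
In Python, from cell import robot gives the robot as it stands.
- The arm moves only by the tool arm_command, never from a script. Its argument "plan" is a list of rows, each an object with "fingers": the closure, from -1 (fully open) to 1 (shut), so that 0 is half open; "travel": the shift along the tool's x, y, z in mm, a list of three; "turn": the turn, a rotation vector about the tool's x, y, z in degrees, a list of three. A call has 1 to 8 rows; each row shifts and turns the commanded pose from where the row before left it, along the tool's axes as they then stand; what a row does not reach is not made up. A row lasts 1/8 s, in which the tool goes at most 62.5 mm and 10.7 degrees, less where a joint would pass 70% of its speed; a pose out of reach is approached as far as the arm can. A call is refused whole if a number of a shift passes 62.5 or a number of a turn 10.7, either way. A call with a gripper value outside its range is refused whole. The fingers move at their own pace and stop on an object; "newtons" is the grip in N (left out, the last holds). Time passes only in rows, so rows that do not move let the fingers close. It gives the time, the measured TCP pose, the force and the opening at its end, in the units of the state.
- robot.state(): the state, without advancing time (a new reading comes with each control period).
- robot.capture(name): name is "scene" or "top"; returns a dict with "image" (400x640x3 uint8, blue, green, red), "camera_matrix" (3x3 intrinsics, pixels), "dist" ([k1, k2, p1, p2, k3] as OpenCV has them; the pictures are not rectified), "R" (3x3) and "t" (3): a world point X has camera coordinates R X + t. Camera axes: x right, y down, z forward; pixel columns grow to the right and rows downward; lengths in m; the calibration is good to about 2 mm. A picture is of the moment at which its call begins. There is no depth.
- robot.hand_in(): hands the job in, once; it reports no verdict.
The state is a dict: "time_s": time; "joint_positions": joint angles; "joint_velocities": joint speeds; "joint_torque": joint torques, N m; "tcp_pos": TCP position; "ee_rot": TCP orientation; "ft_force": force on the tool from outside, world axes, zero at the start; "wrist_torque": the same for the moment, N m; "grip_width": finger opening in m.
Only numpy, scipy, OpenCV 4.12 (cv2) and the standard library are available. Lean on these libraries where they do the work, as an engineer would, in place of code of your own. Each camera call takes 0.05 s, during which the arm holds its last target.

TASK

The water-test colour chart lies flat on the white step beside the fish tank, too flat to pick up. Without gripping or lifting it, push it with the fingertips across the step, towards the long edge that faces away from the robot, until its red line lies right over that edge with the chart square to it, so that just the cream tab sticks out; then leave it lying there. Do not disturb the green tin, the test tube in its holder, the yellow ring or the clear organiser.

Things in the scene. Friction and masses are not known exactly. Their poses are not given: they have to be found in the camera images.
- step: Fixed low white step standing on the counter, 280 (x) x 440 (y) x 40 mm high, flat top. Origin at the centre of its underside, on the counter. Its +x points away from the robot (turned up to 0.35 rad either way); the edge to slide to is the long one on its +x side, at x = +140 mm, along its y.
- step_edge (a point): Middle of the step's top +x edge (140 mm along the step's x from its centre, 40 mm up); axes as the step's: x points straight out over the edge, y along the edge.
- chart: Loose dark stiff plastic chart, 100 (x) x 130 (y) x 6 mm, 60 to 130 g, flat on the step. Origin: centre of its underside. At the +x end a cream tab 27 mm long over the full width, then a 6 mm red line parallel to y, then two rows of colour patches. At the start +x points to the step's +x edge within 0.35 rad, no overhang. Slides with friction; can be pushed at its straight rear (-x) side.
- chart_line (a point): Middle of the red line, on the chart's underside: 20 mm from the chart's centre along its +x, so 30 mm from its +x end; axes as the chart's.
- chart_rear (a point): Middle of the chart's rear (-x) side, on its underside, 50 mm behind its centre; axes as the chart's.
- flake_tin: Loose green round flake tin with a white cap, 67 mm diameter, 82 mm tall, standing on the step beside the chart (on either side). Origin at the centre of its underside. To be left alone.
- tube_stand: Loose blue holder, 50 x 50 mm foot, with a glass test tube standing in it, 92 mm tall in all (tube and holder are one piece), on the step beside the chart, on the other side from the tin. Origin at the centre of its underside. To be left alone.
- feeding_ring: Loose yellow plastic ring, 72 mm outside and 56 mm inside diameter, 10 mm high, lying on the counter beyond the step's +x edge. Origin at the centre of its underside. To be left alone.
- organiser: Loose clear acrylic box with its lid clipped shut, 166 x 122 x 60 mm high, on the counter at one end of the step (its +y end). Origin at the centre of its underside. To be left alone.
Not all that is in view belongs to the job. There is more than one size of the chart; the job needs the middle-sized.

How it is judged:
By the outcome, as a careful person would: the job done as asked, in the order asked, and still so for the second after the job is handed in, with the robot touching nothing.
It also fails if it takes over 38 s, if anything falls off the work surface, if the arm or the gripper's body presses on something with over 40 N, if the wrist force passes 120 N, or if a joint passes its speed limit or range.

## Working session

There is one attempt and no reset: what is moved stays moved. The work goes in short steps, Python scripts to look and compute and a tool call to move; the robot and the scene stay as the last step left them, time stands still between calls to the robot, and variables do not carry over. Pictures are saved under pics/ and viewed, and the job is handed in when it is done.

Besides the shell and the picture viewer there is one more tool, called after "Emit:" by a JSON object that holds its "op" and its "data". arm_command: Moves the arm, as the interface text tells. Its arguments: {"type":"object","properties":{"plan":{"type":"array","items":{"type":"object","properties":{"fingers":{"type":"number"},"travel":{"type":"array","items":{"type":"number"}},"turn":{"type":"array","items":{"type":"number"}}}}},"newtons":{"type":"number"}},"required":["plan"]}

```bash
ls; mkdir -p pics
cat > h.py <<'E'
import numpy as np, cv2
from cell import robot
def cap(n,f):
    c=robot.capture(n); cv2.imwrite('pics/'+f,c['image']); return c
def ray(c,uv,z):
    p=cv2.undistortPoints(np.array(uv,float).reshape(-1,1,2),np.array(c['camera_matrix']),np.array(c['dist'])).reshape(-1,2)
    R=np.array(c['R']);t=np.array(c['t']); o=-R.T@t
    d=np.c_[p,np.ones(len(p))]@R
    return o+d*((z-o[2])/d[:,2])[:,None]
def proj(c,X):
    R=np.array(c['R']);t=np.array(c['t'])
    return cv2.projectPoints(np.array(X,float).reshape(-1,1,3),cv2.Rodrigues(R)[0],t,np.array(c['camera_matrix']),np.array(c['dist']))[0].reshape(-1,2)
E
python3 - <<'E'
from h import *
import pickle
for n in('top','scene'):
    c=cap(n,n+'0.png'); pickle.dump(c,open(n+'0.pkl','wb'))
    print(n,-np.array(c['R']).T@c['t'])
print(robot.state())
E
```

```text
pics
top [0.51967357 0.05453241 1.23757239]
scene [ 1.04216855 -0.51417992  0.68359255]
{'time_s': 0.1, 'joint_positions': array([-1.3818177 ,  0.38375144,  0.04381729,  1.59944499, -0.01790897,
        1.16119163, -0.04989336]), 'joint_velocities': array([ 6.23493692e-04, -1.87937710e-03, -8.09440158e-04, -3.70368412e-03,
       -9.29666189e-06,  3.83151470e-05, -5.74251271e-04]), 'joint_torque': array([ 2.66652285e-03, -4.34725142e+01,  1.02925535e+00, -2.50453877e+01,
        1.08858894e-02,  5.39258996e-03, -6.22331285e-06]), 'tcp_pos': array([0.18361221, 0.62265952, 0.24400059]), 'ee_rot': array([ 2.51476638,  1.88041458, -0.00291492]), 'ft_force': array([ 0.02259401, -0.13062019, -0.30257726]), 'wrist_torque': array([ 0.04727161,  0.03530235, -0.03067716]), 'grip_width': 0.0850547310438981}
```

View pics/top0.png

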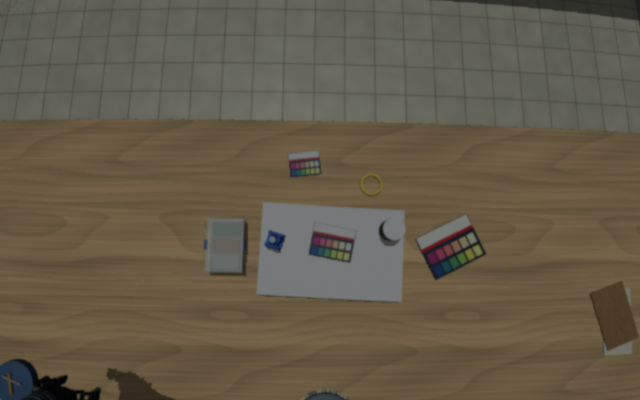

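View pics/scene0.png

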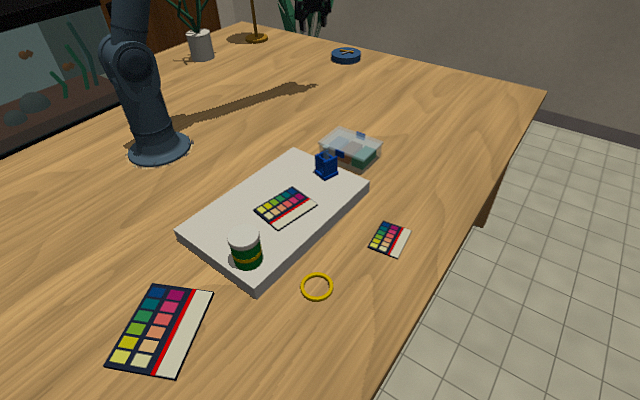

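Three charts show in the top view: small at (305,165) on the counter, middle at (332,243) on the step, and large at (451,247) on the counter. The one on the step fits the description. I'll enlarge it and measure.

```bash
cat > m.py <<'E'
from h import *
def step(c):
    im=c['image']; hsv=cv2.cvtColor(im,cv2.COLOR_BGR2HSV)
    m=((hsv[...,1]<45)&(hsv[...,2]>90)).astype(np.uint8)
    m[:, :250]=0;m[:195]=0;m[310:]=0;m[:,412:]=0
    k=max(cv2.findContours(m,0,1)[0],key=cv2.contourArea)
    k=cv2.convexHull(k).reshape(-1,2).astype(float)
    return ray(c,cv2.boxPoints(cv2.minAreaRect(k.astype(np.float32))),.04), ray(c,k,.04)
def chart(c,box):
    im=c['image']; u0,v0,u1,v1=box
    b,g,r=[im[...,i].astype(int) for i in range(3)]
    hsv=cv2.cvtColor(im,cv2.COLOR_BGR2HSV)
    m=((hsv[...,1]>70)|(hsv[...,2]<80)).astype(np.uint8)
    z=np.zeros_like(m); z[v0:v1,u0:u1]=m[v0:v1,u0:u1]
    k=max(cv2.findContours(z,0,1)[0],key=cv2.contourArea).reshape(-1,2)
    P=ray(c,k,.046)[:,:2]
    rc=cv2.minAreaRect((P*1000).astype(np.float32))
    red=np.zeros_like(m);red[v0:v1,u0:u1]=((r>110)&(g<60)&(b<70))[v0:v1,u0:u1]
    return rc,cv2.boxPoints(rc),np.argwhere(red)[:,::-1]
E
python3 - <<'E'
from m import *; import pickle
c=pickle.load(open('top0.pkl','rb'))
b,h=step(c);print(np.round(b*1000));
rc=cv2.minAreaRect((h[:,:2]*1000).astype(np.float32));print(rc);print(cv2.boxPoints(rc))
rc,bx,red=chart(c,(300,215,365,272));print(rc,bx)
hsv=cv2.cvtColor(c['image'],cv2.COLOR_BGR2HSV); 
a=cv2.resize(c['image'][190:315,240:430],None,fx=4,fy=4,interpolation=cv2.INTER_CUBIC);cv2.imwrite('pics/crop0.png',a)
print(c['image'][225:265:2,332])
# tin, tube, by scene/top
def blob(m,bx):
    z=np.zeros(m.shape,np.uint8);u0,v0,u1,v1=bx;z[v0:v1,u0:u1]=m[v0:v1,u0:u1]
    k=max(cv2.findContours(z,0,1)[0],key=cv2.contourArea);return cv2.boundingRect(k)
print(blob((hsv[...,0]>100)&(hsv[...,0]<130)&(hsv[...,1]>150),(255,220,295,260)))
p=proj(c,[[.5,0,.04]]);print(p)
s=pickle.load(open('scene0.pkl','rb'))
a=cv2.resize(s['image'][130:300,170:370],None,fx=4,fy=3.5,interpolation=cv2.INTER_CUBIC);cv2.imwrite('pics/crops0.png',a)
E
```

```text
[[ 400.  210.   40.]
 [ 681.  202.   40.]
 [ 661. -249.   40.]
 [ 378. -230.   40.]]
((530.822509765625, -18.62176513671875), (445.28192138671875, 282.4073791503906), 87.28545379638672)
[[ 379.233   -234.32549]
 [ 661.3234  -247.7003 ]
 [ 682.412    197.08195]
 [ 400.3216   210.45677]]
((545.9439086914062, -15.139816284179688), (127.64920806884766, 73.19548034667969), 79.39321899414062) [[498.22345  -71.13742 ]
 [570.1683   -84.61035 ]
 [593.66437   40.857788]
 [521.71954   54.33072 ]]
[[114 112 109]
 [120 118 116]
 [121 120 118]
 [121 120 118]
 [114 113 115]
 [ 51  50 104]
 [ 46  39  58]
 [ 53  47  50]
 [ 62  62  75]
 [ 63  67  77]
 [ 66  74  82]
 [ 60  64  68]
 [ 51  62  52]
 [ 60 106  84]
 [ 61 112  88]
 [ 61 114  90]
 [ 55  85  68]
 [ 74  74  71]
 [119 118 115]
 [121 120 117]]
(266, 232, 18, 18)
[[325.89737131 261.6099172 ]]
```

View pics/crop0.png

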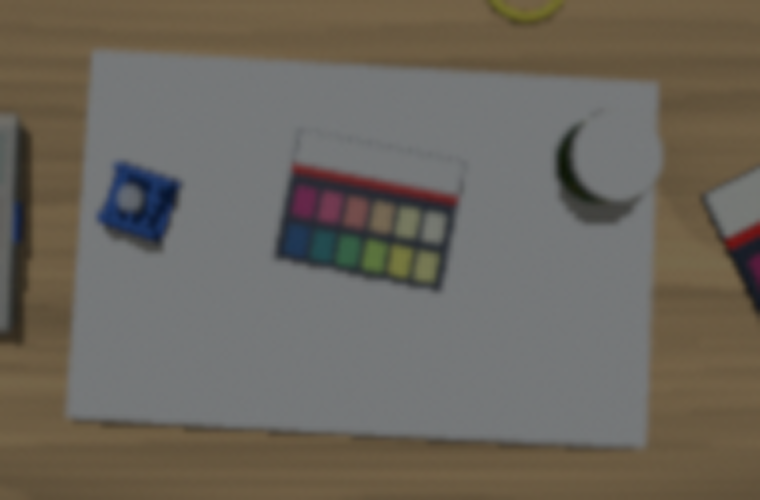

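View pics/crops0.png

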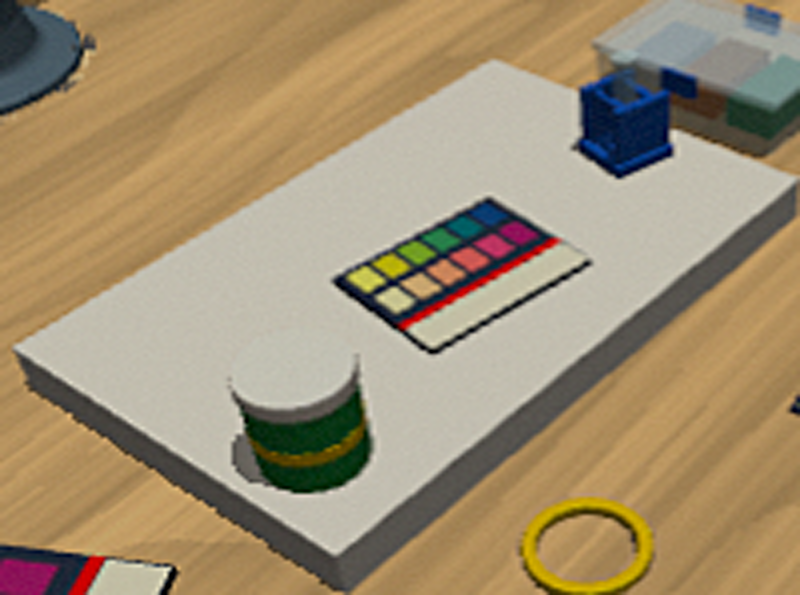

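The crop confirms it: the middle-sized chart on the step has red line, tab and patches as described, and its dark part of 73 x 128 mm matches 73 x 130. Next I fit the edges sub-pixel.

```bash
cat >> m.py <<'E'
def cross(sig,thr):
    # first crossing index (subpixel)
    for i in range(len(sig)-1):
        a,b=sig[i]-thr,sig[i+1]-thr
        if a*b<=0 and a!=b: return i+a/(a-b)
def fit(P):
    P=P[:,:2]*1000
    for _ in range(4):
        vx,vy,x,y=cv2.fitLine(P.astype(np.float32),cv2.DIST_HUBER,0,.01,.01).ravel()
        d=(P-[x,y])@[-vy,vx]; k=abs(d)<max(1.5,2*d.std()); P=P[k]
    if vy<0: vx,vy=-vx,-vy
    return np.array([x,y]),np.array([vx,vy]),d[k].std(),len(P)
def measure(c,prev=None,v=True,ur=(308,352)):
    im=c['image'].astype(float); sat=im[...,2]-im[...,0]  # r-b: wood high, step ~0
    E=[]
    for u in list(range(272,ur[0]-5))+list(range(ur[1]+8,376)):
        i=cross(sat[195:222,u],20)
        if i: E.append((u,195+i))
    pe=fit(ray(c,E,.04))
    F=[]
    for u in range(ur[0]+4,ur[1]-4):      # rear of chart: from step below going up: brightness drop
        col=im[:,u].mean(1)[180:285][::-1]; i=cross(col[10:],98)
        if i: F.append((u,284-10-i))
    pr=fit(ray(c,F,.046))
    G=[]
    rd=im[...,2]-im[...,1]   # red peak
    for u in range(ur[0]+4,ur[1]-4):
        s=rd[190:255,u].copy(); i=None
        # topmost strong red
        w=np.where(s>30)[0]
        if len(w):
            j=w[0]; seg=np.clip(s[j-2:j+3],0,None); a=np.arange(j-2,j+3)
            G.append((u,190+(seg*a).sum()/seg.sum()))
    pl=fit(ray(c,G,.046)) if len(G)>5 else None
    for n,p in(('edge',pe),('rear',pr),('line',pl)):
        if p: 
            print(n,np.round(p[0],1),'yaw %.2f'%(np.degrees(np.arctan2(p[1][1],p[1][0]))-90),'rms %.2f n%d'%p[2:])
    n=np.array([pe[1][1],-pe[1][0]])
    for nm,p in(('rear',pr),('line',pl)):
        if p: print(nm,'to edge mm',round(float((pe[0]-p[0])@n),1))
    return pe,pr,pl
E
python3 - <<'E'
from m import *; import pickle
c=pickle.load(open('top0.pkl','rb')); measure(c)
E
```

```text
edge [676.5  95.8] yaw -2.37 rms 0.22 n47
rear [507.7 -13.3] yaw -10.65 rms 0.58 n36
line [581.4  -8.5] yaw -10.58 rms 0.10 n35
rear to edge mm 164.1
line to edge mm 90.7
```

Emit:
{"op": "arm_command", "data": {"plan": [{"fingers":-0.8,"travel":[-60,0,0],"turn":[0,0,-6]},{"fingers":-0.8,"travel":[-60,0,0],"turn":[0,0,0]},{"fingers":-0.8,"travel":[-60,0,0],"turn":[0,0,0]},{"fingers":-0.8,"travel":[-60,30,0],"turn":[0,0,0]},{"fingers":-0.8,"travel":[-60,30,0],"turn":[0,0,0]},{"fingers":-0.8,"travel":[-60,30,0],"turn":[0,0,0]}]}}

```text
time_s: 0.85
tcp_pos: [0.1975, 0.2655, 0.2449]
ee_rot: [2.414, 2.011, -0.0]
ft_force: [1.0, -0.4, -0.5]
grip_width: 0.077
```

Run:
```python
from m import *; import pickle
c=pickle.load(open('top0.pkl','rb'))
im=c['image'].astype(float); sat=im[...,2]-im[...,0]
print(sat[195:215:1,[280,330,370,395]].T)
def side(pts,z=.04):
    p=fit(ray(c,pts,z)); print(np.round(p[0],1),np.degrees(np.arctan2(p[1][1],p[1][0]))-90,p[2:]); return p
for thr in(10,15,20):
    side([(u,195+cross(sat[195:218,u],thr)) for u in range(268,400) if cross(sat[195:218,u],thr)])
side([(u,312-cross(sat[285:313,u][::-1],15)) for u in range(268,395) if cross(sat[285:313,u][::-1],15)])
# rear corners of chart, width
rc,bx,red=chart(c,(300,215,365,272));print(bx)
```

```text
[[42. 42. 41. 39. 39. 40. 41. 35. 16.  2. -3. -4. -3. -3. -4. -3. -4. -4.
  -4. -4.]
 [42. 42. 40. 41. 41. 40. 41. 41. 41. 40. 30.  9. -2. -3. -4. -3. -3. -4.
  -4. -4.]
 [47. 38. 40. 40. 40. 41. 42. 42. 40. 39. 38. 37. 31. 16.  2. -2. -4. -3.
  -4. -3.]
 [40. 40. 40. 39. 40. 41. 41. 40. 40. 39. 39. 38. 39. 38. 28.  8. -1. -4.
  -4. -4.]]
[670.2 -10.2] -2.449913 (np.float64(0.30392788052948055), 132)
[671.2 -10.2] -2.4272614 (np.float64(0.27960830868774117), 132)
[672.1 -10.2] -2.4029617 (np.float64(0.2732405073901254), 132)
[389.  -18.5] -2.5958176 (np.float64(0.3712142378899432), 127)
[[498.22345  -71.13742 ]
 [570.1683   -84.61035 ]
 [593.66437   40.857788]
 [521.71954   54.33072 ]]
```

Emit:
{"op": "arm_command", "data": {"plan": [{"fingers":-0.8,"travel":[-50,55,0],"turn":[0,0,0]},{"fingers":-0.8,"travel":[-50,55,0],"turn":[0,0,0]},{"fingers":-0.8,"travel":[-50,55,0],"turn":[0,0,0]},{"fingers":-0.8,"travel":[-50,55,0],"turn":[0,0,0]},{"fingers":-0.8,"travel":[-40,40,0],"turn":[0,0,0]},{"fingers":-0.8,"travel":[0,0,0],"turn":[0,0,0]},{"fingers":-0.8,"travel":[0,0,0],"turn":[0,0,0]}]}}

```text
time_s: 1.72
tcp_pos: [0.3801, 0.0226, 0.2448]
ee_rot: [-2.414, -2.009, 0.001]
ft_force: [0.7, -0.2, 0.6]
grip_width: 0.0771
```

Emit:
{"op": "arm_command", "data": {"plan": [{"fingers":-0.8,"travel":[-7,50,0],"turn":[0,0,0]},{"fingers":-0.8,"travel":[0,50,30],"turn":[0,0,0]},{"fingers":-0.8,"travel":[0,0,60],"turn":[0,0,0]},{"fingers":-0.8,"travel":[0,0,60],"turn":[0,0,0]},{"fingers":-0.8,"travel":[0,0,20],"turn":[0,0,0]},{"fingers":-0.8,"travel":[0,0,0],"turn":[0,0,0]},{"fingers":-0.8,"travel":[0,0,0],"turn":[0,0,0]}]}}

```text
time_s: 2.6
tcp_pos: [0.4784, -0.0014, 0.0759]
ee_rot: [-2.412, -2.012, -0.002]
ft_force: [1.2, -0.0, 1.0]
grip_width: 0.0769
```

Run:
```python
from m import *
print(robot.state()['ft_force'])
c=cap('top','t1.png');s=cap('scene','s1.png')
cv2.imwrite('pics/c1.png',np.vstack([cv2.resize(c['image'][195:305,250:410],(640,440),interpolation=2)]))
cv2.imwrite('pics/c1s.png',cv2.resize(s['image'][130:280,190:370],(720,600),interpolation=2))
```

```text
[ 1.21326323 -0.02309557  1.00545468]
```

View pics/c1.png

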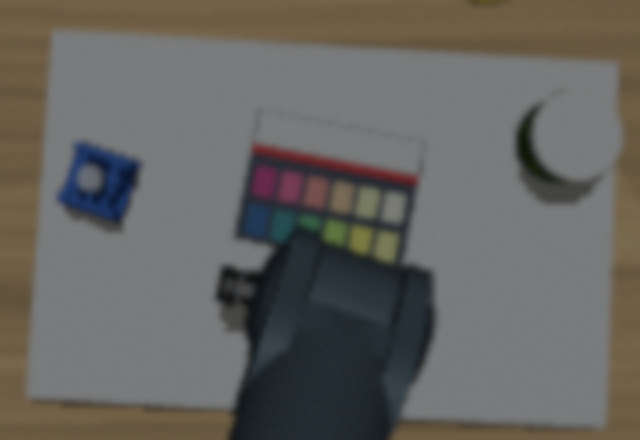

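View pics/c1s.png

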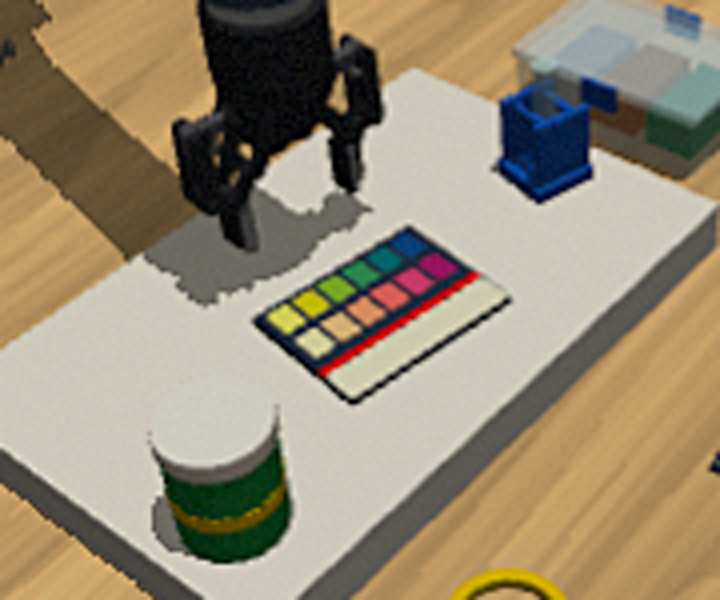

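The gripper stands squarely behind the chart's rear, with the tin and tube stand well clear. Now I feel for the step top.

Emit:
{"op": "arm_command", "data": {"plan": [{"fingers":-0.8,"travel":[0,0,10],"turn":[0,0,0]},{"fingers":-0.8,"travel":[0,0,5],"turn":[0,0,0]},{"fingers":-0.8,"travel":[0,0,0],"turn":[0,0,0]},{"fingers":-0.8,"travel":[0,0,0],"turn":[0,0,0]}]}}

```text
time_s: 3.2
tcp_pos: [0.4779, -0.0028, 0.0603]
ee_rot: [2.414, 2.01, -0.0]
ft_force: [-0.9, 0.2, 0.6]
grip_width: 0.0769
```

Emit:
{"op": "arm_command", "data": {"plan": [{"fingers":-0.8,"travel":[0,0,3],"turn":[0,0,0]},{"fingers":-0.8,"travel":[0,0,0],"turn":[0,0,0]},{"fingers":-0.8,"travel":[0,0,0],"turn":[0,0,0]}]}}

```text
time_s: 3.58
tcp_pos: [0.4779, -0.0027, 0.0572]
ee_rot: [-2.414, -2.01, 0.0]
ft_force: [0.4, 0.2, -0.6]
grip_width: 0.077
```

Emit:
{"op": "arm_command", "data": {"plan": [{"fingers":-0.8,"travel":[0,0,2],"turn":[0,0,0]},{"fingers":-0.8,"travel":[0,0,0],"turn":[0,0,0]},{"fingers":-0.8,"travel":[0,0,0],"turn":[0,0,0]}]}}

```text
time_s: 3.95
tcp_pos: [0.4779, -0.0027, 0.0552]
ee_rot: [-2.414, -2.01, 0.0]
ft_force: [0.0, 0.4, -0.9]
grip_width: 0.0768
```

Emit:
{"op": "arm_command", "data": {"plan": [{"fingers":-0.8,"travel":[0,0,2],"turn":[0,0,0]},{"fingers":-0.8,"travel":[0,0,0],"turn":[0,0,0]},{"fingers":-0.8,"travel":[0,0,0],"turn":[0,0,0]}]}}

```text
time_s: 4.32
tcp_pos: [0.4779, -0.0027, 0.0532]
ee_rot: [-2.414, -2.01, 0.0]
ft_force: [-0.4, -0.2, 0.4]
grip_width: 0.0768
```

Emit:
{"op": "arm_command", "data": {"plan": [{"fingers":-0.8,"travel":[0,0,2],"turn":[0,0,0]},{"fingers":-0.8,"travel":[0,0,0],"turn":[0,0,0]},{"fingers":-0.8,"travel":[0,0,0],"turn":[0,0,0]}]}}

```text
time_s: 4.7
tcp_pos: [0.4779, -0.0027, 0.0512]
ee_rot: [-2.414, -2.01, 0.0]
ft_force: [-0.3, 0.1, -0.0]
grip_width: 0.077
```

Emit:
{"op": "arm_command", "data": {"plan": [{"fingers":-0.8,"travel":[0,0,2],"turn":[0,0,0]},{"fingers":-0.8,"travel":[0,0,0],"turn":[0,0,0]},{"fingers":-0.8,"travel":[0,0,0],"turn":[0,0,0]}]}}

```text
time_s: 5.08
tcp_pos: [0.4779, -0.0027, 0.0492]
ee_rot: [-2.414, -2.01, 0.0]
ft_force: [0.7, -0.4, 0.5]
grip_width: 0.0767
```

Run:
```python
from m import *
s=cap('scene','s2.png')
cv2.imwrite('pics/c2s.png',cv2.resize(s['image'][140:240,210:330],(720,600),interpolation=2))
```

```text
(no output)
```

View pics/c2s.png

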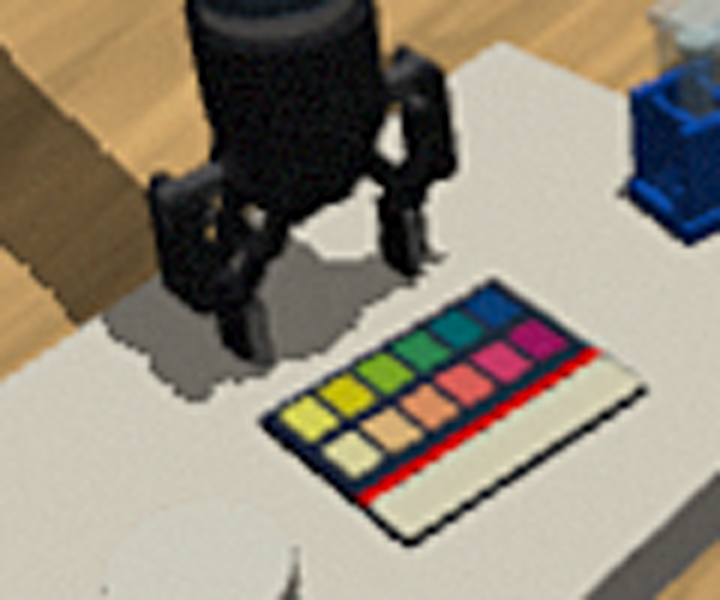

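Emit:
{"op": "arm_command", "data": {"plan": [{"fingers":-0.8,"travel":[0,0,2],"turn":[0,0,0]},{"fingers":-0.8,"travel":[0,0,0],"turn":[0,0,0]},{"fingers":-0.8,"travel":[0,0,0],"turn":[0,0,0]}]}}

```text
time_s: 5.5
tcp_pos: [0.4779, -0.0027, 0.0472]
ee_rot: [-2.414, -2.01, 0.0]
ft_force: [-0.2, 0.1, -0.7]
grip_width: 0.0768
```

Emit:
{"op": "arm_command", "data": {"plan": [{"fingers":-0.8,"travel":[0,0,1],"turn":[0,0,0]},{"fingers":-0.8,"travel":[0,0,0],"turn":[0,0,0]},{"fingers":-0.8,"travel":[0,0,0],"turn":[0,0,0]}]}}

```text
time_s: 5.88
tcp_pos: [0.4779, -0.0027, 0.0463]
ee_rot: [-2.414, -2.01, 0.0]
ft_force: [0.4, -0.0, -0.1]
grip_width: 0.0772
```

Emit:
{"op": "arm_command", "data": {"plan": [{"fingers":-0.8,"travel":[0,0,1],"turn":[0,0,0]},{"fingers":-0.8,"travel":[0,0,0],"turn":[0,0,0]},{"fingers":-0.8,"travel":[0,0,0],"turn":[0,0,0]}]}}

```text
time_s: 6.25
tcp_pos: [0.4779, -0.0027, 0.0452]
ee_rot: [-2.414, -2.01, 0.0]
ft_force: [0.0, 0.2, 0.1]
grip_width: 0.0768
```

Emit:
{"op": "arm_command", "data": {"plan": [{"fingers":-0.8,"travel":[0,0,1],"turn":[0,0,0]},{"fingers":-0.8,"travel":[0,0,0],"turn":[0,0,0]},{"fingers":-0.8,"travel":[0,0,0],"turn":[0,0,0]}]}}

```text
time_s: 6.62
tcp_pos: [0.4779, -0.0027, 0.0442]
ee_rot: [-2.414, -2.01, 0.0]
ft_force: [0.8, 0.1, -0.6]
grip_width: 0.0767
```

Emit:
{"op": "arm_command", "data": {"plan": [{"fingers":-0.8,"travel":[0,0,1],"turn":[0,0,0]},{"fingers":-0.8,"travel":[0,0,0],"turn":[0,0,0]},{"fingers":-0.8,"travel":[0,0,0],"turn":[0,0,0]}]}}

```text
time_s: 7.0
tcp_pos: [0.478, -0.0027, 0.0442]
ee_rot: [-2.413, -2.009, -0.0]
ft_force: [-3.3, 0.2, 10.5]
grip_width: 0.0772
```

Emit:
{"op": "arm_command", "data": {"plan": [{"fingers":-0.8,"travel":[0,0,1],"turn":[0,0,0]},{"fingers":-0.8,"travel":[0,0,0],"turn":[0,0,0]},{"fingers":-0.8,"travel":[0,0,0],"turn":[0,0,0]}]}}

```text
time_s: 7.38
tcp_pos: [0.478, -0.0027, 0.0441]
ee_rot: [-2.413, -2.008, -0.0]
ft_force: [-5.9, 2.7, 21.4]
grip_width: 0.0764
```

Emit:
{"op": "arm_command", "data": {"plan": [{"fingers":-0.8,"travel":[0,0,-4],"turn":[0,0,0]},{"fingers":-0.8,"travel":[-3,6,0],"turn":[0,0,0]},{"fingers":-0.8,"travel":[-3,6,0],"turn":[0,0,0]},{"fingers":-0.8,"travel":[0,4,0],"turn":[0,0,0]},{"fingers":-0.8,"travel":[0,4,0],"turn":[0,0,0]},{"fingers":-0.8,"travel":[0,4,0],"turn":[0,0,0]},{"fingers":-0.8,"travel":[0,4,0],"turn":[0,0,0]},{"fingers":-0.8,"travel":[0,0,0],"turn":[0,0,0]}]}}

```text
time_s: 8.38
tcp_pos: [0.5049, -0.0137, 0.0463]
ee_rot: [2.414, 2.01, 0.0]
ft_force: [-0.0, -0.4, -1.2]
grip_width: 0.0767
```

Run:
```python
from m import *
c=cap('top','t3.png'); measure(c)
s=cap('scene','s3.png')
cv2.imwrite('pics/c3s.png',cv2.resize(s['image'][140:260,210:354],(720,600),interpolation=2))
```

```text
edge [671.8 -13.6] yaw -2.38 rms 0.20 n47
rear [591.5 -13.9] yaw -10.49 rms 0.13 n25
line [588.8  -4.7] yaw -10.42 rms 0.13 n34
rear to edge mm 80.2
line to edge mm 83.3
```

View pics/c3s.png

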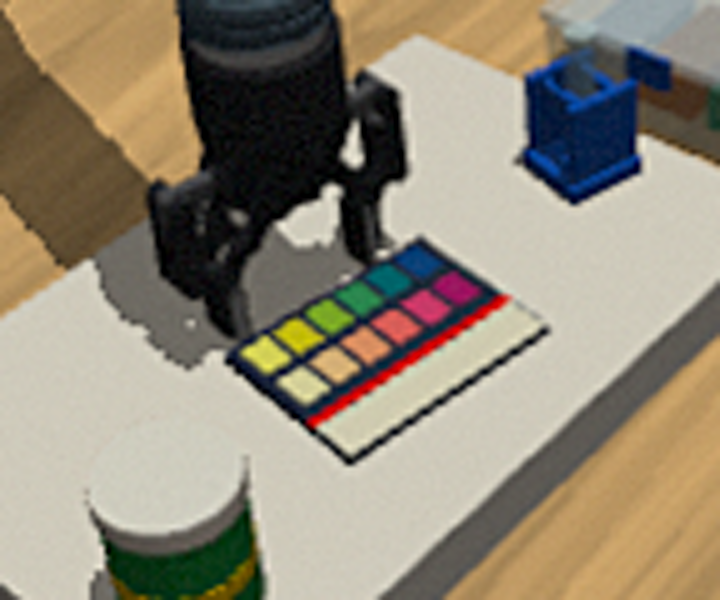

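Emit:
{"op": "arm_command", "data": {"plan": [{"fingers":-0.8,"travel":[1,5,0],"turn":[0,0,-1]},{"fingers":-0.8,"travel":[1,5,0],"turn":[0,0,-1]},{"fingers":-0.8,"travel":[1,5,0],"turn":[0,0,-1]},{"fingers":-0.8,"travel":[1,5,0],"turn":[0,0,-1]},{"fingers":-0.8,"travel":[1,5,0],"turn":[0,0,-1]},{"fingers":-0.8,"travel":[1,5,0],"turn":[0,0,-1]},{"fingers":-0.8,"travel":[1,5,0],"turn":[0,0,-1]},{"fingers":-0.8,"travel":[0,5,0],"turn":[0,0,-1]}]}}

```text
time_s: 9.48
tcp_pos: [0.5453, -0.0114, 0.0463]
ee_rot: [-2.266, -2.175, 0.0]
ft_force: [-1.0, -0.5, 0.5]
grip_width: 0.0768
```

Emit:
{"op": "arm_command", "data": {"plan": [{"fingers":-0.8,"travel":[0,5,0],"turn":[0,0,0]},{"fingers":-0.8,"travel":[0,5,0],"turn":[0,0,0]},{"fingers":-0.8,"travel":[0,5,0],"turn":[0,0,0]},{"fingers":-0.8,"travel":[0,3,0],"turn":[0,0,0]},{"fingers":-0.8,"travel":[0,2,0],"turn":[0,0,0]},{"fingers":-0.8,"travel":[0,0,0],"turn":[0,0,0]},{"fingers":-0.8,"travel":[0,0,0],"turn":[0,0,0]}]}}

```text
time_s: 10.35
tcp_pos: [0.565, -0.0124, 0.0463]
ee_rot: [2.268, 2.174, 0.0]
ft_force: [-0.0, 0.6, -0.1]
grip_width: 0.0768
```

Run:
```python
from m import *
c=cap('top','t4.png'); measure(c)
s=cap('scene','s4.png')
cv2.imwrite('pics/c4s.png',cv2.resize(s['image'][140:260,210:354],(720,600),interpolation=2))
cv2.imwrite('pics/c4.png',cv2.resize(c['image'][190:290,260:410],(750,500),interpolation=2))
```

```text
edge [672.8  10.2] yaw -2.36 rms 0.22 n47
rear [651.    8.1] yaw -2.13 rms 0.37 n31
line [645.8 -14.7] yaw -2.45 rms 0.17 n29
rear to edge mm 21.8
line to edge mm 26.0
```

View pics/c4s.png

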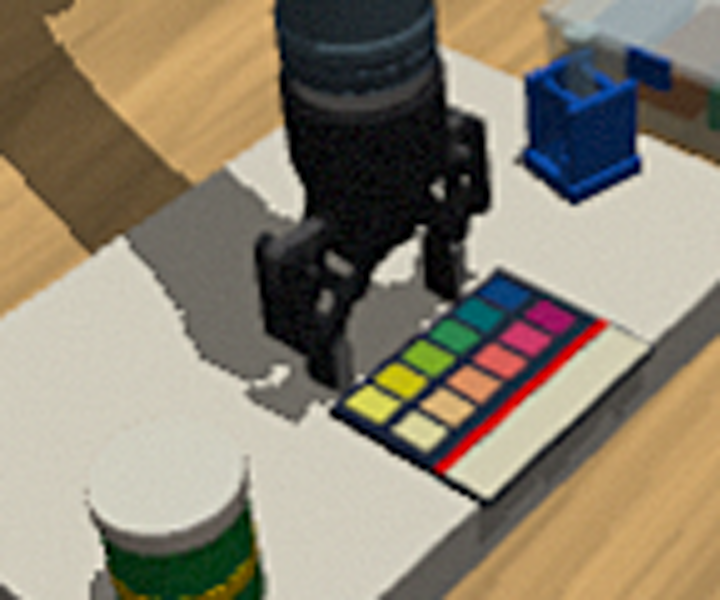

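View pics/c4.png

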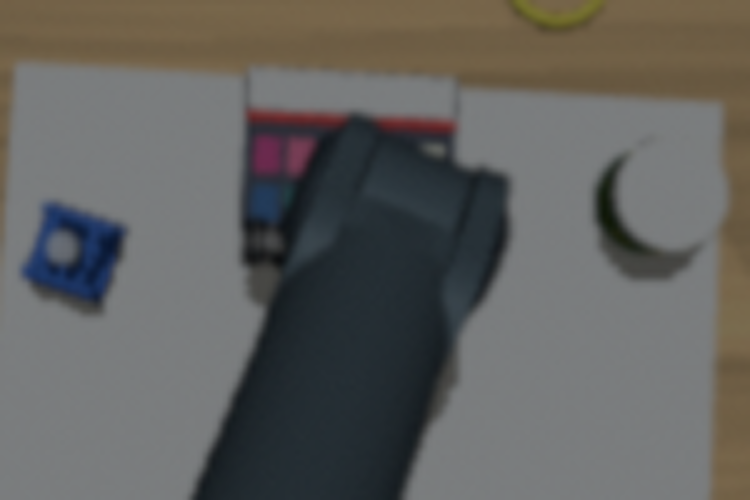

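Emit:
{"op": "arm_command", "data": {"plan": [{"fingers":-0.8,"travel":[0,5,0],"turn":[0,0,0]},{"fingers":-0.8,"travel":[0,5,0],"turn":[0,0,0]},{"fingers":-0.8,"travel":[0,5,0],"turn":[0,0,0]},{"fingers":-0.8,"travel":[0,4,0],"turn":[0,0,0]},{"fingers":-0.8,"travel":[0,2,0],"turn":[0,0,0]},{"fingers":-0.8,"travel":[0,0,0],"turn":[0,0,0]},{"fingers":-0.8,"travel":[0,0,0],"turn":[0,0,0]}]}}

```text
time_s: 11.32
tcp_pos: [0.586, -0.0133, 0.0463]
ee_rot: [2.268, 2.174, 0.0]
ft_force: [0.5, 0.4, -0.9]
grip_width: 0.077
```

Run:
```python
from m import *
c=cap('top','t5.png'); measure(c)
s=cap('scene','s5.png')
cv2.imwrite('pics/c5s.png',cv2.resize(s['image'][150:250,240:360],(720,600),interpolation=2))
cv2.imwrite('pics/c5.png',cv2.resize(c['image'][185:245,290:380],(750,500),interpolation=2))
```

```text
edge [672.8  10.2] yaw -2.37 rms 0.21 n47
rear [613. -20.] yaw -72.75 rms 25.71 n36
line [667.5  -1.3] yaw -2.29 rms 0.28 n25
rear to edge mm 58.5
line to edge mm 4.8
```

View pics/c5s.png

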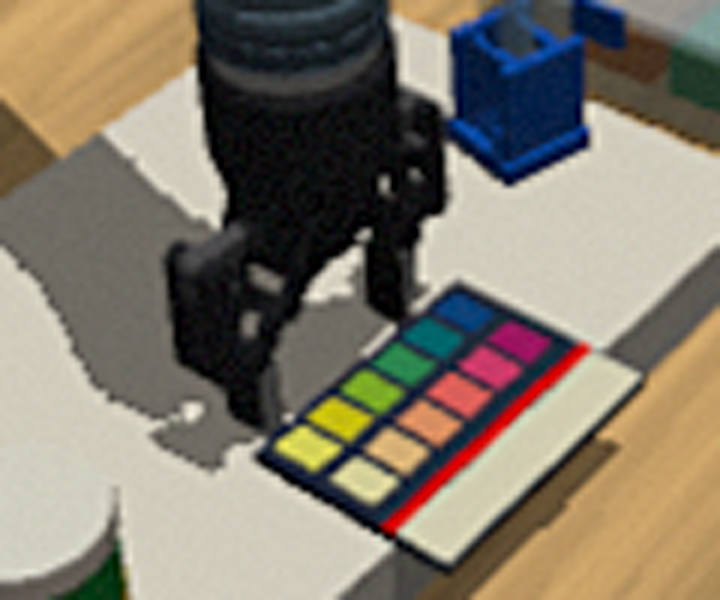

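View pics/c5.png

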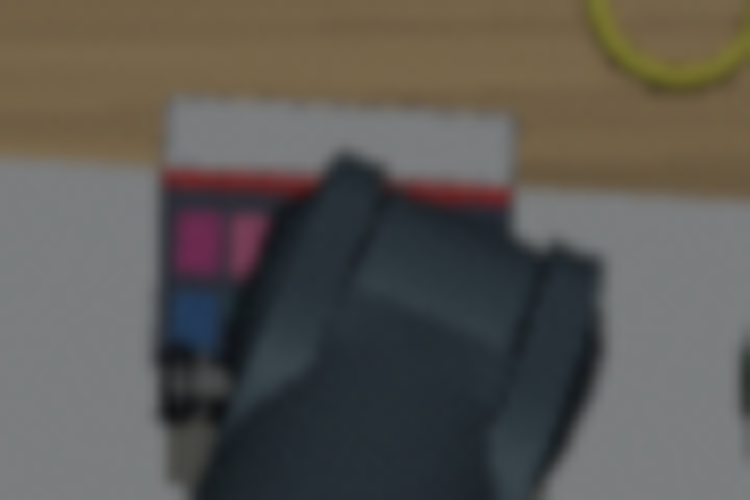

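```bash
cat > sc.py <<'E'
from m import *; import pickle
def scene_edge():
    c=pickle.load(open('scene0.pkl','rb')); g=c['image'].astype(float).mean(2)
    P=[]
    for u in range(272,364):
        v0=int(295-(u-255)*112/115.)-12   # start on step top, go down
        i=cross(g[v0:v0+26,u],150)
        if i: P.append((u,v0+i))
    return fit(ray(c,P,.04))
def scene_line(c,box):
    im=c['image'].astype(float); r=im[...,2]; u0,v0,u1,v1=box
    m=(r>150)&(im[...,1]<60)&(im[...,0]<60); m[:v0]=0;m[v1:]=0;m[:,:u0]=0;m[:,u1:]=0
    P=[]
    for u in range(u0,u1):
        w=np.where(m[:,u])[0]
        if len(w):
            w=np.arange(w[0]-2,w[-1]+3); k=np.clip(r[w,u]-im[w,u,1]-30,0,None); P.append((u,(w*k).sum()/k.sum()))
    return fit(ray(c,P,.046)),P
def rep(c,box):
    e=scene_edge(); l,P=scene_line(c,box)
    for n,p in(('Sedge',e),('Sline',l)): print(n,np.round(p[0],1),'yaw %.2f'%(np.degrees(np.arctan2(p[1][1],p[1][0]))-90),p[2:])
    n=np.array([e[1][1],-e[1][0]]); print('scene line to edge',(e[0]-l[0])@n, P[0],P[-1])
E
python3 - <<'E'
from sc import *
c=pickle.load(open('scene0.pkl','rb'))
g=c['image'].mean(2); print(g[195:225,335].round())
im=cv2.imread('pics/s5.png'); c['image']=im
rep(c,(295,195,345,245))
rep(pickle.load(open('scene0.pkl','rb')),(262,190,315,225))
E
```

```text
[188. 187. 185. 188. 185. 185. 185. 186. 185. 186. 188. 186. 187. 187.
 186. 190. 195. 181. 135.  82.  77.  81.  83.  82.  84.  81.  81.  80.
  87. 109.]
Sedge [667.5 -39.5] yaw -2.45 (np.float64(0.2631697702216546), 91)
Sline [665.6   2.8] yaw -2.43 (np.float64(0.39534298503638005), 34)
scene line to edge 3.703466 (304, np.float64(237.21501706484642)) (337, np.float64(207.7980132450331))
Sedge [667.5 -39.5] yaw -2.45 (np.float64(0.2631697702216546), 91)
Sline [578.1 -13.6] yaw -10.67 (np.float64(0.24910519621022875), 39)
scene line to edge 90.43803 (270, np.float64(222.65134099616859)) (308, np.float64(198.67477203647417))
```

Emit:
{"op": "arm_command", "data": {"plan": [{"fingers":-0.8,"travel":[0,2,0],"turn":[0,0,0]},{"fingers":-0.8,"travel":[0,1,0],"turn":[0,0,0]},{"fingers":-0.8,"travel":[0,1,0],"turn":[0,0,0]},{"fingers":-0.8,"travel":[0,0,0],"turn":[0,0,0]},{"fingers":-0.8,"travel":[0,0,0],"turn":[0,0,0]},{"fingers":-0.8,"travel":[0,-10,0],"turn":[0,0,0]},{"fingers":-0.8,"travel":[0,-25,0],"turn":[0,0,0]},{"fingers":-0.8,"travel":[0,-25,0],"turn":[0,0,0]}]}}

```text
time_s: 12.42
tcp_pos: [0.5288, -0.011, 0.0462]
ee_rot: [-2.268, -2.174, 0.0]
ft_force: [-0.4, 0.7, 0.0]
grip_width: 0.077
```

Emit:
{"op": "arm_command", "data": {"plan": [{"fingers":-0.8,"travel":[0,-60,0],"turn":[0,0,0]},{"fingers":-0.8,"travel":[0,-40,0],"turn":[0,0,0]},{"fingers":-0.8,"travel":[0,0,0],"turn":[0,0,0]}]}}

```text
time_s: 12.8
tcp_pos: [0.4245, -0.0065, 0.0453]
ee_rot: [-2.265, -2.169, 0.004]
ft_force: [0.2, 1.2, 0.3]
grip_width: 0.0772
```

Run:
```python
from sc import *
c=cap('top','t6.png'); measure(c)
s=cap('scene','s6.png'); rep(s,(295,195,345,245))
cv2.imwrite('pics/c6s.png',cv2.resize(s['image'][150:310,220:380],(600,600),interpolation=2))
cv2.imwrite('pics/c6.png',cv2.resize(c['image'][185:255,270:410],(800,400),interpolation=2))
```

```text
edge [675.6  75. ] yaw -2.37 rms 0.21 n47
rear [598.4 -20.9] yaw -2.66 rms 0.69 n34
line [670.1 -25.6] yaw -2.44 rms 0.14 n36
rear to edge mm 73.2
line to edge mm 1.3
Sedge [667.5 -39.5] yaw -2.45 (np.float64(0.2631697702216546), 91)
Sline [668.7  -9.4] yaw -2.23 (np.float64(0.3289294113288706), 33)
scene line to edge 0.15780425 (305, np.float64(237.85714285714286)) (338, np.float64(208.4696485623003))
```

View pics/c6s.png

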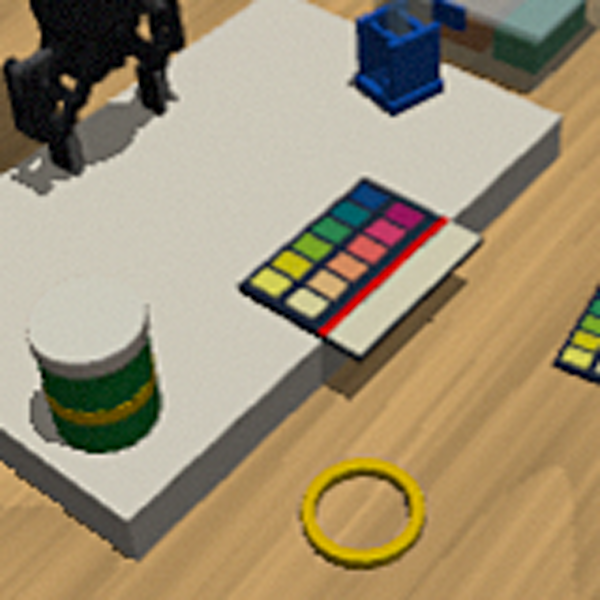

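View pics/c6.png

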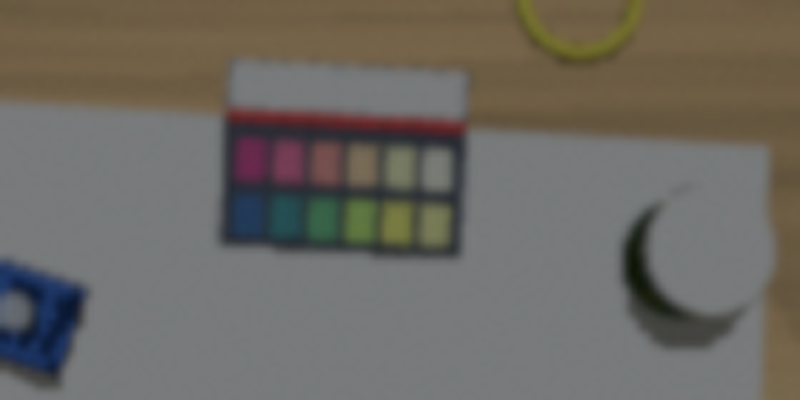

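Run:
```python
from m import *; import pickle
c=pickle.load(open('top0.pkl','rb')); c['image']=cv2.imread('pics/t6.png')
im=c['image'].astype(float); sat=im[...,2]-im[...,0]
T=[(u,185+cross(sat[185:205,u],18)) for u in range(314,348) if cross(sat[185:205,u],18)]
t=fit(ray(c,T,.046))
E=[(u,195+cross(sat[195:218,u],18)) for u in list(range(268,305))+list(range(356,398)) if cross(sat[195:218,u],18)]
e=fit(ray(c,E,.04)); n=np.array([e[1][1],-e[1][0]])
print('overhang',(t[0]-e[0])@n, t[2:], e[2:], np.degrees(np.arctan2(e[1][1],e[1][0])-np.arctan2(t[1][1],t[1][0])))
# neighbours: compare before/after
a=cv2.imread('pics/top0.png').astype(int);b=im.astype(int)
for nm,(u0,v0,u1,v1) in dict(tin=(372,212,404,246),tube=(260,226,292,256),ring=(356,170,386,198),org=(200,212,250,280)).items():
    d=abs(a-b)[v0:v1,u0:u1].max(2); print(nm,d.mean().round(1),(d>30).sum())
```

```text
overhang 30.058512 (np.float64(0.18698920124339458), 34) (np.float64(0.23736219475766765), 79) -0.27932057
tin 2.2 0
tube 2.1 0
ring 2.0 0
org 2.0 0
```

Emit:
{"op": "arm_command", "data": {"plan": [{"fingers":-0.8,"travel":[0,0,-50],"turn":[0,0,0]},{"fingers":-0.8,"travel":[0,0,-50],"turn":[0,0,0]},{"fingers":-0.8,"travel":[0,0,-50],"turn":[0,0,0]},{"fingers":-0.8,"travel":[0,0,0],"turn":[0,0,0]},{"fingers":-0.8,"travel":[0,0,0],"turn":[0,0,0]}]}}

```text
time_s: 13.52
tcp_pos: [0.4308, -0.0064, 0.1966]
ee_rot: [2.268, 2.174, 0.003]
ft_force: [-0.7, 0.4, -0.8]
grip_width: 0.0769
```

The overhang measures 30.1 mm against 30 wanted, the chart is square to 0.3°, and the neighbours are unchanged. Handing in.

Run:
```python
from h import *
print(robot.hand_in())
```

```text
the job is handed in; nothing more can be done
None
```

I pushed the middle-sized chart, the one on the step, about 90 mm with both fingertips against its rear side. I turned it about 8° on the way so it ended square to the far edge. I then backed the gripper off, raised it clear of everything and handed in at about 13.5 s.

**Line over the edge:** the last checks differ slightly.
- By the tab's front end, the overhang is 30.1 mm against 30 mm wanted.
- By the scene camera, the red line is 0.2 mm short of the edge.
- By the top camera, the red line is 1.3 mm short.

I accepted this without another nudge, as the cameras are calibrated to only about 2 mm.

**Squareness:** the chart is square to the edge within about 0.3°.

**Other objects:** the tin, test tube holder, ring and organiser looked unchanged in the top picture before and after. The largest contact I saw was about 21 N, straight down on the step while feeling for its top.

I took no picture after the final raise or after handing in.

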